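# Gauge tube adapter sleeves on a clamped pin and sort them

### The arm

A 6-joint arm with a two-finger parallel gripper is mounted at the origin on the work surface. World frame = base frame: x ahead of the robot, y to its left, z up, the work surface at z = 0. Lengths are in m, angles in rad, forces in N, time in s.
With the tool pointing down it reaches from about 0.35 to 0.975 m from the base axis. Payload 4.9 kg.
Tool frame: the origin (TCP) lies at the very end of the fingers, on their centre line; the grasp point (between the pads) lies 19 mm behind it (ctrl.grip_point_offset is the distance from the TCP to the grasp point, in m); z points along the fingers, y is the line along which they close (so a half turn about z gives the same grasp; the last joint's range is limited). The gripper opens to 85 mm and grips with 20 to 120 N. Pads are 22 mm wide; open, the fingers measure 114 mm over their backs; the gripper's body (76 mm by 85 mm) begins 54 mm behind the grasp point. The pads swing forward as they close: fully open they stand 13 mm farther back than shut.
Start: joints at [1.202, 0.053, 1.613, -0, 1.476, -0.119], TCP at [0.154, 0.606, 0.231] pointing down, gripper open.
Joint ranges: [-3.01, 3.01], [-1.01, 2.22], [0.06, 2.58], [-1.02, 4.17], [0.09, 2.62], [-3.14, 3.14]. Speed limits (rad/s): [2.57, 2.57, 3.14, 3.14, 3.14, 3.14].

### API

Orientations are given as a rotation vector (axis times angle).
In Python, from station import ctrl gives the robot as it stands.
- The arm moves only by the tool send_rows, never from a script. Its argument "rows" is a list of rows, each a list of 3 entries, a list of its own where there are three numbers: the finger opening in cm, from 0 to 8.54, then the shift along the tool's x, y, z in cm, then the turn about the tool's z in degrees. A call has 1 to 10 rows; each row shifts and turns the commanded pose from where the row before left it, along the tool's axes as they then stand; what a row does not reach is not made up. A row lasts 1/8 s, in which the tool goes at most 62.5 mm and 10.7 degrees, less where a joint would pass 70% of its speed; a pose out of reach is approached as far as the arm can. A call with a gripper value outside its range is refused whole. The fingers move at their own pace and stop on an object; "newtons" is the grip in N (left out, the last holds). Time passes only in rows, so rows that do not move let the fingers close. It gives the time, the measured TCP pose, the force, the opening and the grip force at its end, in the units of the state.
- ctrl.get_obs(): the state, without advancing time (a new reading comes with each control period).
- ctrl.get_image(name): name is "scene" or "top" or "wrist"; returns a dict with "frame" (400x640x3 uint8, red, green, blue), "range_z" (400x640 float32, m along the optical axis (not along the pixel's ray), 0 where there is no reading), "fx", "fy", "cx", "cy" (pixels), "k1" (the pictures are not rectified: a ray, as slopes to the right and down, at radius r is drawn at 1 + k1 r^2 times it, then the intrinsics apply), "cam_to_world" (4x4, takes a point from camera to world coordinates). Camera axes: x right, y down, z forward; pixel columns grow to the right and rows downward; lengths in m; the calibration is good to about 2 mm. A picture is of the moment at which its call begins.
- ctrl.finish_job(): hands the job in; it is judged then, once.
The state is a dict: "t": time; "q": joint angles; "dq": joint speeds; "effort": joint torques, N m; "tool_pos": TCP position; "tool_rot": TCP orientation; "contact_force": force on the tool from outside, world axes, zero at the start; "wrist_torque": the same for the moment, N m; "opening": finger opening in m; "grip_force": force on a finger pad.
Only numpy, scipy, OpenCV 4.12 (cv2) and the standard library are available. Lean on these libraries where they do the work, as an engineer would, in place of code of your own. Each camera call takes 0.05 s, during which the arm holds its last target. There are 200 camera calls.

### The job

Roll the gauge pin off its ledge into the vee block, let it settle there, then swing the yellow clamp fully down onto it. Slide each sleeve present, in the order of the record sheet (white, yellow, blue, orange; one may be missing), onto the brass nose of the clamped pin as far as it goes: those that go right home against the shoulder belong in the green tray, those that stop half way in the red tray, each on the tray floor and not on another sleeve. Leave the pin clamped with nothing on it, and do not disturb the white bottle, the beaker or the cardboard box.

Things in the scene. Friction and masses are not known exactly. Their poses are not given: they have to be found in the camera images.
- veeblock: Fixed vee block, base 200 x 115 mm. Origin on the bench below the pin's seat. y along the vee (45 degree flanks, y -45 to 45 mm); upright rear wall at y 48 to 55 mm, 120 mm high; -y side open. On the -x side an aluminium ledge, x = -115 to -30 mm, with a barely dished top (93 mm up at x = -60 mm, where the pin rests at first, 97 mm at the outer edge, 95 mm at the edge of the vee).
- vee_seat (a point): Where the pin's origin comes to lie when it is seated in the vee: 90 mm above the bench over the vee block's origin. Axes as the vee block's: y along the vee; the pin's nose points to -y.
- gauge_pin: Loose gauge pin, 0.4 kg: steel shank 36 mm thick, 90 mm long, and brass nose 20 mm thick, 90 mm long, its last 12 mm tapering to 8 mm. Origin on the axis at mid shank; own y along the axis: shoulder at y = -45 mm, nose tip at y = -135 mm. Starts on the ledge, axis 111 mm up, 60 mm to -x of the seat; pushed 35 mm to +x it drops into the vee.
- clamp (a joint): Angle of the clamp arm about its hinge (rad). 0: arm level and touching the seated pin's top (closed); larger: swung up and away towards +x. It starts between 0.7 and 1.1, stays where it is left (stiff hinge, 0.3 N m; some 4 N at the knob moves it).
- clamp_hinge (a point): The clamp's hinge line (parallel to the vee block's y axis), 60 mm to +x of the seat and 114 mm up. The arm is a yellow bar 18 mm wide and 12 mm thick, centred on this line's height when closed, reaching 105 mm towards -x from the hinge across the pin.
- clamp_knob (a point): Centre of the red ball, 22 mm in diameter, at the free end of the clamp arm, 105 mm from the hinge.
- sleeve_a: White plastic sleeve, 46 x 46 mm square, 70 mm long, 0.11 kg, round 25 mm bore along its own y, open at both ends. Origin at its middle; lies on its side, 23 mm up. Some sleeves have a hidden web half way in; which is not told. On the clamped nose a sound one goes home to the shoulder (origin 80 mm from the pin's), a bad one stops with its origin about 135 mm from the pin's. May be absent.
- sleeve_b: Yellow plastic sleeve, 46 x 46 mm square, 70 mm long, 0.11 kg, round 25 mm bore along its own y, open at both ends. Origin at its middle; lies on its side, 23 mm up. Some sleeves have a hidden web half way in; which is not told. On the clamped nose a sound one goes home to the shoulder (origin 80 mm from the pin's), a bad one stops with its origin about 135 mm from the pin's. May be absent.
- sleeve_c: Blue plastic sleeve, 46 x 46 mm square, 70 mm long, 0.11 kg, round 25 mm bore along its own y, open at both ends. Origin at its middle; lies on its side, 23 mm up. Some sleeves have a hidden web half way in; which is not told. On the clamped nose a sound one goes home to the shoulder (origin 80 mm from the pin's), a bad one stops with its origin about 135 mm from the pin's. May be absent.
- sleeve_d: Orange plastic sleeve, 46 x 46 mm square, 70 mm long, 0.11 kg, round 25 mm bore along its own y, open at both ends. Origin at its middle; lies on its side, 23 mm up. Some sleeves have a hidden web half way in; which is not told. On the clamped nose a sound one goes home to the shoulder (origin 80 mm from the pin's), a bad one stops with its origin about 135 mm from the pin's. May be absent.
- pass_tray: Fixed green tray for sleeves that fit, 140 x 190 x 28 mm outside (long side along its y), walls and floor 4 to 5 mm. Origin under its middle, on the bench.
- reject_tray: Fixed red tray for sleeves that do not fit, the same size as the green one. Origin under its middle, on the bench.
- wash_bottle: Bystander: loose white bottle with a red cap, 64 mm in diameter, 170 mm tall. Origin under its middle.
- beaker: Bystander: loose glass beaker, 80 mm across the rim, 85 mm tall. Origin under its middle.
- tip_box: Bystander: loose cardboard box 90 x 120 x 60 mm. Origin under its middle.
There are look-alikes about, which are no part of the job. Of the things that look like the veeblock, the largest one is meant.

How it is judged:
By the outcome, as a careful person would: the job done as asked, in the order asked, and still so for the second after the job is handed in, with the robot touching nothing.
Of sleeve_a, sleeve_b, sleeve_c, sleeve_d only 3 to 4 are there at a start; the rules pass over those that are not, and their reading is None.
At some moment in a run one of sleeve_a, sleeve_b, sleeve_c, sleeve_d may be knocked a few centimetres aside while the robot is not near it.
It also fails if it takes over 208 s, if anything falls off the work surface, if the arm or the gripper's body presses on something with over 40 N, if the wrist force passes 120 N, or if a joint passes its speed limit or range.

## Working session

There is one attempt and no reset: what is moved stays moved. The work goes in short steps, Python scripts to look and compute and a tool call to move; the robot and the scene stay as the last step left them, time stands still between calls to the robot, and variables do not carry over. Pictures are saved under pics/ and viewed, at most 16 in all, crops included, and the job is handed in when it is done.

Besides the shell and the picture viewer there is one more tool, called as a command line: name --argument value ..., lists and objects as JSON in quotes. send_rows: Moves the arm, as the interface text tells. Its arguments: {"type":"object","properties":{"rows":{"type":"array","items":{"type":"array"}},"newtons":{"type":"number"}},"required":["rows"]}

```bash
ls; mkdir -p pics; cat > h.py <<'E'
import numpy as np, cv2
from station import ctrl
from scipy.spatial.transform import Rotation as R
def obs():
    o=ctrl.get_obs(); return o
def img(n,save=None):
    d=ctrl.get_image(n)
    if save: cv2.imwrite('pics/'+save,d['frame'][:,:,::-1])
    return d
def slopes(d,u,v):
    u=np.asarray(u,float);v=np.asarray(v,float)
    xd=(u-d['cx'])/d['fx'];yd=(v-d['cy'])/d['fy'];x,y=xd.copy(),yd.copy()
    for _ in range(20):
        f=1+d['k1']*(x*x+y*y);x=xd/f;y=yd/f
    return x,y
def onplane(d,u,v,z):
    x,y=slopes(d,u,v);T=np.array(d['cam_to_world']);r=np.stack([x,y,np.ones_like(x)],-1)@T[:3,:3].T
    s=(z-T[2,3])/r[...,2]; return T[:3,3]+s[...,None]*r
def cloud(d):
    v,u=np.mgrid[0:400,0:640];x,y=slopes(d,u,v);z=d['range_z'];T=np.array(d['cam_to_world'])
    P=np.stack([x*z,y*z,z],-1)@T[:3,:3].T+T[:3,3];P[z==0]=np.nan;return P
def proj(d,p):
    T=np.array(d['cam_to_world']);c=(np.asarray(p)-T[:3,3])@T[:3,:3];x,y=c[...,0]/c[...,2],c[...,1]/c[...,2];f=1+d['k1']*(x*x+y*y)
    return np.stack([d['cx']+d['fx']*x*f,d['cy']+d['fy']*y*f],-1)
E
python3 - <<'E'
from h import *
for n in('scene','top'):
    d=img(n,n+'0.png');print(n,d['fx'],d['cx'],d['cy'],d['k1'],np.round(d['cam_to_world'],3).tolist())
o=obs();print({k:np.round(o[k],3).tolist() for k in o})
E
```

```text
pics
scene 435.47206463898505 326.37338586353025 196.0435692290917 -0.10602020372902626 [[0.603, 0.509, -0.614, 1.222], [0.798, -0.386, 0.464, -0.433], [-0.0, -0.769, -0.639, 0.804], [0.0, 0.0, 0.0, 1.0]]
top 467.7591187538519 319.0449453173437 203.85528339098906 -0.04116149346004407 [[-0.005, -0.982, 0.188, 0.282], [-1.0, 0.007, 0.009, 0.078], [-0.01, -0.188, -0.982, 1.462], [0.0, 0.0, 0.0, 1.0]]
{'t': 0.1, 'q': [1.202, 0.053, 1.614, -0.0, 1.476, -0.119], 'dq': [0.001, -0.001, -0.002, 0.001, 0.003, -0.001], 'effort': [0.0, -39.49, -37.136, -0.0, 0.004, 0.0], 'tool_pos': [0.154, 0.605, 0.23], 'tool_rot': [-0.391, -3.117, 0.003], 'contact_force': [-0.276, -0.41, 0.51], 'wrist_torque': [0.059, -0.043, -0.008], 'grip_force': 0.0, 'opening': 0.086}
```

View pics/scene0.png

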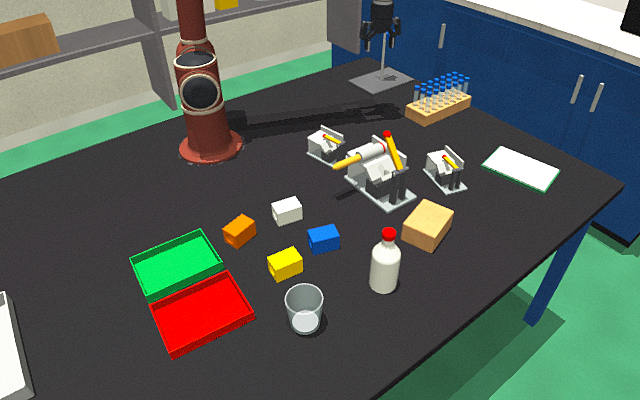

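View pics/top0.png

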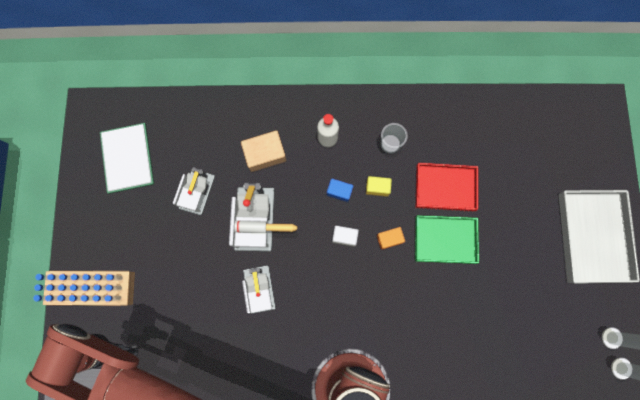

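The scene shows the largest vee block at scene (380,170) / top (252,217). Its look-alikes are the small blocks at top (193,190) and (258,288). All four sleeves are present in top: white (345,236), yellow (379,186), blue (340,190) and orange (391,238). The trays are green (447,240) and red (447,187).

```bash
cat >> h.py <<'E'
HS={'white':((0,0,190),(180,40,255)),'yellow':((22,150,120),(34,255,255)),'blue':((100,150,80),(125,255,255)),'orange':((8,170,120),(19,255,255)),'green':((50,150,60),(75,255,255)),'red':((0,200,120),(4,255,255))}
def blob(d,c,box,z):
    hsv=cv2.cvtColor(d['frame'],cv2.COLOR_RGB2HSV);m=cv2.inRange(hsv,*HS[c]);k=np.zeros_like(m);u0,v0,u1,v1=box;k[v0:v1,u0:u1]=m[v0:v1,u0:u1]
    n,l,s,ce=cv2.connectedComponentsWithStats(k)
    i=1+np.argmax(s[1:,4]);v,u=np.nonzero(l==i);return u,v
def sleeve(d,c,box):
    u,v=blob(d,c,box,0);P=cloud(d)[v,u];P=P[np.isfinite(P[:,2])]
    t=P[abs(P[:,2]-0.046)<0.006]
    q=onplane(d,u,v,0.046) if len(t)<30 else t
    r=cv2.minAreaRect((q[:,:2]*1000).astype(np.float32));
    (x,y),(a,b),an=r
    ang=an if a>b else an+90   # direction of long axis from x
    return np.round([x,y,max(a,b),min(a,b),(ang+90)%180-90,np.median(t[:,2])*1000 if len(t) else 0],1),len(t)
E
python3 - <<'E'
from h import *
d=img('top')
for c,b in dict(white=(320,215,365,255),yellow=(360,170,398,202),blue=(322,175,358,205),orange=(370,222,410,255)).items(): print(c,sleeve(d,c,b))
for c,b in dict(green=(405,205,490,270),red=(405,155,490,218)).items():
    u,v=blob(d,c,b,0);q=onplane(d,u,v,.028);print(c,cv2.minAreaRect((q[:,:2]*1000).astype(np.float32)))
P=cloud(d);sub=P[170:260,220:310]
print('heights');
for z0,z1 in((.115,.125),(.100,.112),(.122,.2)):
    m=(sub[...,2]>z0)&(sub[...,2]<z1);q=sub[m]*1000;print(z0,z1,m.sum(),cv2.minAreaRect(q[:,:2].astype(np.float32)))
# nose: orange-ish colour
hsv=cv2.cvtColor(d['frame'],cv2.COLOR_RGB2HSV)
m=cv2.inRange(hsv,(10,80,100),(32,255,255));k=np.zeros_like(m);k[218:238,262:305]=m[218:238,262:305]
v,u=np.nonzero(k);q=P[v,u]*1000;print('nose',cv2.minAreaRect(q[np.isfinite(q[:,2])][:,:2].astype(np.float32)),np.nanmax(q[:,2]))
q=onplane(d,u,v,.111)*1000;print(cv2.fitLine(q[:,:2].astype(np.float32),2,0,.01,.01).ravel(),q.min(0),q.max(0))
for c,(u,v) in dict(bottle=(328,132),beaker=(393,140),box=(263,152)).items(): print(c,np.round(P[v-3:v+4,u-3:u+4].reshape(-1,3).mean(0)*1000))
# knob
m=cv2.inRange(hsv,(0,150,80),(6,255,255));k=np.zeros_like(m);k[180:215,235:265]=m[180:215,235:265];v,u=np.nonzero(k);print('knob',np.nanmedian(P[v,u],0),len(u))
# wall: whitish column left
m=(sub[...,2]>.117)&(sub[...,2]<.124);v,u=np.nonzero(m);print(np.round(np.nanpercentile(sub[m],[1,50,99],axis=0),3))
E
```

```text
white (array([457.3,  11.8,  68.9,  46. ,  79.1,  45.4]), 312)
yellow (array([585.5, -89.3,  65.4,   7.1,  83.5,   0. ]), 0)
blue (array([601.8,  26.3,  69.9,  46.4,  72. ,  45.3]), 307)
orange (array([436.8, -91.3,  38.3,   4.7,  15.1,  43.4]), 8)
green ((413.9881896972656, -388.0435485839844), (3.0853724479675293, 15.388134956359863), 86.2678451538086)
red ((676.2737426757812, -308.47210693359375), (0.0, 0.0), 0.0)
heights
0.115 0.125 525 ((526.0280151367188, 271.9887390136719), (167.6020050048828, 196.4606170654297), 13.434026718139648)
0.1 0.112 97 ((505.63616943359375, 250.39553833007812), (190.09449768066406, 169.1668243408203), 89.52904510498047)
0.122 0.2 475 ((525.2437744140625, 274.58319091796875), (160.09263610839844, 188.79638671875), 13.612039566040039)
nose ((482.3422546386719, 205.06898498535156), (99.39651489257812, 37.939701080322266), 88.42687225341797) 131.66654704308823
[3.3656992e-02 9.9943346e-01 4.7259698e+02 2.0196086e+02] [460.81380463 155.4923028  111.        ] [484.68138878 246.21225687 111.        ]
bottle [761.  63. 115.]
beaker [nan nan nan]
box [717. 266.  60.]
knob [0.52869954 0.29030904 0.20401024] 31
[[0.429 0.164 0.117]
 [0.477 0.282 0.121]
 [0.603 0.348 0.124]]
```

```bash
python3 - <<'E'
from h import *
d=img('top');hsv=cv2.cvtColor(d['frame'],cv2.COLOR_RGB2HSV);P=cloud(d)
for n,(u,v) in dict(yel=(379,186),org=(391,238),grn=(447,240),red=(447,187),redw=(418,187),nose=(280,228),knob=(247,203),shank=(250,228)).items(): print(n,hsv[v,u],np.round(P[v,u],3))
# wall top candidates
s=P[180:255,222:245];m=abs(s[...,2]-.12)<.006;q=s[m]*1000;q=q[(q[:,1]>325)];print(len(q),np.round(q.min(0)),np.round(q.max(0)),cv2.fitLine(q[:,:2].astype(np.float32),2,0,.01,.01).ravel())
big=cv2.resize(d['frame'][165:265,215:315,::-1],(600,600),interpolation=cv2.INTER_CUBIC)
cv2.imwrite('pics/c1.png',big)
E
```

```text
yel [ 30 126 242] [ 0.607 -0.094  0.054]
org [ 17 153 241] [ 0.446 -0.126  0.048]
grn [ 69 122 220] [ 0.443 -0.307  0.007]
red [  1 172 239] [ 0.613 -0.317  0.004]
redw [  1 179 219] [ 0.609 -0.22   0.027]
nose [ 24 106 242] [0.469 0.204 0.12 ]
knob [  1 182 234] [0.525 0.287 0.212]
shank [ 36   6 228] [0.468 0.291 0.126]
165 [423. 326. 114.] [561. 350. 126.] [ 9.9989551e-01 -1.4455309e-02  4.8948376e+02  3.4154544e+02]
```

View pics/c1.png

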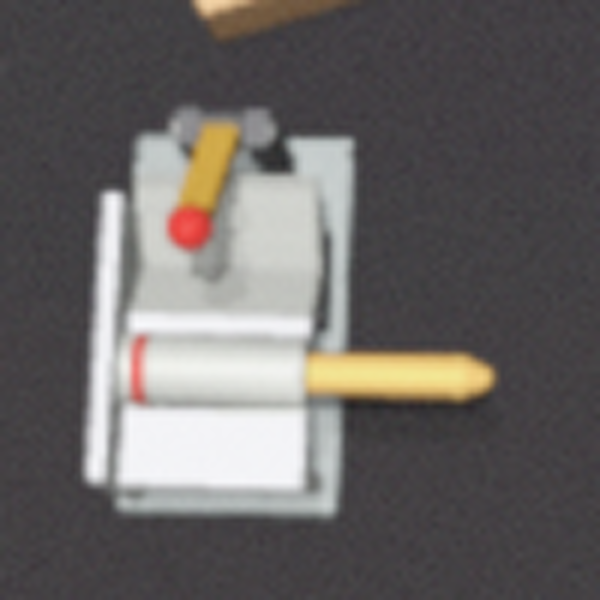

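```bash
cat >> h.py <<'E'
HS.update(yellow=((26,90,110),(35,255,255)),orange=((12,110,110),(21,255,255)),green=((55,80,80),(80,255,255)),red=((0,120,90),(4,255,255)))
HS['white']=((0,0,185),(180,30,255))
E
python3 - <<'E'
from h import *
d=img('top')
def L(n,p,q,z):
    a=np.array([p,q])/6.+[215,165];w=onplane(d,a[:,0],a[:,1],z)*1000;e=w[0]-w[1];print(n,np.round(w[:,:2]).tolist(),'ang of dir deg',round(np.degrees(np.arctan2(e[1],e[0])),1),round(np.linalg.norm(e)))
L('wall L',(102,192),(87,483),.12);L('wall R',(124,195),(105,483),.12);L('base R',(353,142),(337,513),.01);L('pin axis',(495,377),(310,372),.111);L('pin shank',(308,370),(122,370),.111)
L('shank bottom',(306,405),(125,400),.111);L('shank top',(306,339),(130,337),.111)
L('ledge out',(303,488),(120,483),.097);L('vee edge line',(310,325),(133,320),.095)
for c,b in dict(white=(320,215,365,255),yellow=(360,170,398,202),blue=(322,175,358,205),orange=(370,222,410,255)).items():
    u,v=blob(d,c,b,0);q=onplane(d,u,v,.046)*1000;print(c,sleeve(d,c,b),cv2.minAreaRect(q[:,:2].astype(np.float32)))
for c,b in dict(green=(405,205,490,270),red=(405,155,490,218)).items():
    u,v=blob(d,c,b,0);q=onplane(d,u,v,.028)*1000;print(c,cv2.minAreaRect(q[:,:2].astype(np.float32)))
E
```

```text
wall L [[561.0, 347.0], [418.0, 350.0]] ang of dir deg -1.2 143
wall R [[560.0, 336.0], [418.0, 341.0]] ang of dir deg -2.1 141
base R [[610.0, 236.0], [414.0, 241.0]] ang of dir deg -1.7 197
pin axis [[470.0, 154.0], [473.0, 244.0]] ang of dir deg -91.9 90
pin shank [[474.0, 245.0], [474.0, 336.0]] ang of dir deg -90.3 91
shank bottom [[457.0, 246.0], [460.0, 334.0]] ang of dir deg -91.9 88
shank top [[489.0, 246.0], [491.0, 333.0]] ang of dir deg -91.0 86
ledge out [[418.0, 248.0], [421.0, 338.0]] ang of dir deg -91.8 90
vee edge line [[499.0, 246.0], [502.0, 334.0]] ang of dir deg -92.0 88
white (array([457.4,  11.5,  69.4,  46.1,  79.6,  45.5]), 319) ((456.32073974609375, 12.505229949951172), (71.0521011352539, 47.45252227783203), 79.29903411865234)
yellow (array([614.7, -94.6,  67.1,  47.6,  83.3,  45.4]), 303) ((613.1729125976562, -94.16864776611328), (75.90325927734375, 52.200260162353516), 83.1169662475586)
blue (array([601.5,  26.3,  69.8,  46.1,  71.3,  46. ]), 313) ((597.6331787109375, 28.60572624206543), (71.64581298828125, 54.19668960571289), 71.52364349365234)
orange (array([ 449.4, -125.6,   70.4,   46.3,  -73.7,   45.6]), 341) ((448.006103515625, -126.15382385253906), (51.2662239074707, 77.86009979248047), 15.45449161529541)
green ((444.4603576660156, -301.3115234375), (196.34730529785156, 145.0757293701172), 87.45462036132812)
red ((610.302490234375, -310.4681396484375), (196.85360717773438, 146.94921875), 86.01496124267578)
```

send_rows --rows '[[8.5, [0, 0, -2], 9.7], [8.5, [0, 0, -1], 9.7], [8.5, [0, 0, 0], 9.7], [8.5, [0, 0, 0], 9.7], [8.5, [0, 0, 0], 9.7], [8.5, [0, 0, 0], 9.7], [8.5, [0, 0, 0], 9.7], [8.5, [0, 0, 0], 9.7]]' --newtons 30

```text
t: 1.25
tool_pos: [0.1545, 0.6055, 0.2611]
tool_rot: [2.264, 2.178, -0.001]
contact_force: [0.5, -0.3, 0.7]
opening: 0.0848
grip_force: 0.0
```

```bash
cat >> h.py <<'E'
def to(x,y,z,yaw,o=None):
    """mm, deg (direction of tool y from world x). prints shift cm in present tool axes and turn deg"""
    o=o or obs();M=R.from_rotvec(o['tool_rot']).as_matrix();p=np.array(o['tool_pos'])
    s=(np.array([x,y,z])/1000-p)@M*100;a=np.degrees(np.arctan2(M[1,1],M[0,1]))
    t=-(yaw-a);t=(t+90)%180-90
    print('t',round(o['t'],2),'pos',np.round(p*1000,1),'yaw',round(a,2),'tiltz',np.round(M[:,2],3),'F',np.round(o['contact_force'],1),'op',round(o['opening']*1000,1),'| shift cm',np.round(s,2),'turn',round(t,2))
SEAT=np.array([534.5,287.]);BY=-1.8
def blk(bx,by):
    c,s=np.cos(np.radians(BY)),np.sin(np.radians(BY));return SEAT+[c*bx-s*by,s*bx+c*by]
E
python3 - <<'E'
from h import *
p=blk(-60,-62);to(*p,180,BY)
E
```

```text
t 1.25 pos [154.5 605.5 261.1] yaw -2.23 tiltz [-0. -0. -1.] F [ 0.5 -0.3  0.7] op 84.8 | shift cm [-36.59  33.26   8.12] turn -0.43
```

send_rows --rows '[[8.5, [-4.1, 3.7, 0], -0.4], [8.5, [-4.1, 3.7, 0], 0], [8.5, [-4.1, 3.7, 0], 0], [8.5, [-4.1, 3.7, 0], 0], [8.5, [-4.1, 3.7, 0], 0], [8.5, [-4.1, 3.7, 0], 0], [8.5, [-4.0, 3.7, 0], 0], [8.5, [-4.0, 3.7, 0], 0], [8.5, [-4, 3.6, 0], 0], [8.5, [0, 0, 0], 0]]'

```text
t: 2.5
tool_pos: [0.478, 0.2282, 0.2611]
tool_rot: [2.256, 2.186, -0.001]
contact_force: [0.4, -0.0, -0.1]
opening: 0.0852
grip_force: 0.0
```

```bash
python3 - <<'E'
from h import *
d=img('wrist','w1.png')
p=blk(-60,-62);to(*p,180,BY)
print(np.round(d['cam_to_world'],3),proj(d,np.array([[*blk(-60,-135)/1000,.111],[*blk(-60,-45)/1000,.111]])))
E
```

```text
t 2.55 pos [477.  229.6 261.1] yaw -1.69 tiltz [-0.001  0.    -1.   ] F [-0.8 -0.1  0.3] op 85.2 | shift cm [-0.29 -0.42  8.11] turn 0.11
[[ 1.    -0.03  -0.01   0.481]
 [-0.031 -0.945 -0.325  0.312]
 [ 0.     0.325 -0.946  0.404]
 [ 0.     0.     0.     1.   ]] [[321.10921253 249.59302707]
 [320.56378594 163.7149356 ]]
```

View pics/w1.png

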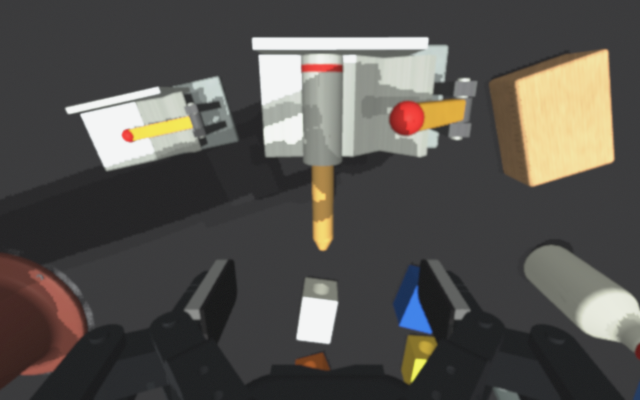

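send_rows --rows '[[6, [-0.3, -0.4, 4], 0], [6, [0, 0, 5], 0], [6, [0, 0, 5], 0], [6, [0, 0, 4], 0], [2.6, [0, 0, 0], 0], [2.2, [0, 0, 0], 0], [1.5, [0, 0, 0], 0], [1.5, [0, 0, 0], 0]]' --newtons 20

```text
t: 3.55
tool_pos: [0.4737, 0.2287, 0.0836]
tool_rot: [2.25, 2.191, 0.006]
contact_force: [0.3, 1.9, 2.5]
opening: 0.0194
grip_force: 19.9
```

```bash
python3 - <<'E'
from h import *
p=blk(-22,-62);to(*p,83,BY)
E
```

```text
t 3.55 pos [473.7 228.7  83.6] yaw -1.51 tiltz [ 0.004  0.002 -1.   ] F [0.3 1.9 2.5] op 19.4 | shift cm [-0.2   3.69  0.07] turn 0.29
```

send_rows --rows '[[1.5, [0, 0.6, 0], 0], [1.5, [0, 0.8, -0.1], 0], [1.5, [0, 0.8, -0.1], 0], [1.5, [0, 0.8, 0], 0], [1.5, [0, 0.6, 0], 0], [1.5, [0, 0.2, 0], 0], [3.2, [0, 0, 0], 0], [4, [0, 0, 0], 0], [4, [0, 0, 0], 0]]'

```text
t: 4.68
tool_pos: [0.5105, 0.2268, 0.0834]
tool_rot: [2.25, 2.192, 0.001]
contact_force: [0.6, 0.4, -0.0]
opening: 0.0405
grip_force: 0.5
```

```bash
python3 - <<'E'
from h import *
d=img('top');cv2.imwrite('pics/c2.png',cv2.resize(d['frame'][165:265,215:315,::-1],(500,500),interpolation=cv2.INTER_CUBIC))
p=blk(0,-62);to(*p,83,BY)
E
```

```text
t 4.72 pos [510.4 226.8  83.4] yaw -1.51 tiltz [ 0.  0. -1.] F [1.8 0.1 0.3] op 40.3 | shift cm [-0.12  2.22  0.04] turn 0.29
```

View pics/c2.png

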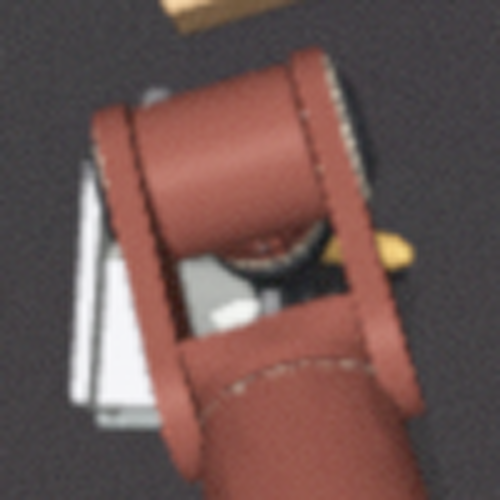

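send_rows --rows '[[6.5, [0, 0, 0], 0], [6.5, [0, 0, 0], 0], [6.5, [0, 0, 0], 0], [6.5, [0, 0, 0], 0]]'

```text
t: 5.22
tool_pos: [0.5104, 0.2269, 0.0833]
tool_rot: [2.25, 2.192, 0.0]
contact_force: [0.5, -0.1, -0.2]
opening: 0.0651
grip_force: 0.4
```

```bash
python3 - <<'E'
from h import *
d=img('wrist','w2.png');to(0,0,0,0)
print(proj(d,np.array([[*blk(0,-135)/1000,.09],[*blk(0,-45)/1000,.09]])))
E
```

```text
t 5.28 pos [510.3 226.8  83.3] yaw -1.51 tiltz [ 0.  0. -1.] F [ 0.6 -0.9 -0.9] op 65.0 | shift cm [-24.02 -50.42   8.33] turn -1.51
[[365.05065438 384.39852877]
 [373.24380937 239.32806418]]
```

View pics/w2.png

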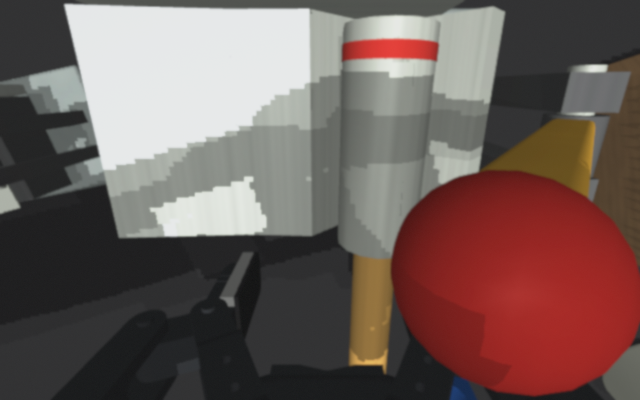

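send_rows --rows '[[6.5, [0, 0, -4], 0], [6.5, [0, 0, -5], 0], [6.5, [0, 0, -5], 0], [6.5, [-1, 1, -4], 0], [6.5, [-1, 1, 0], 0], [6.5, [0, 0, 0], 0]]'

```text
t: 6.02
tool_pos: [0.5297, 0.2056, 0.2622]
tool_rot: [-2.251, -2.19, 0.002]
contact_force: [-0.2, -0.3, -1.1]
opening: 0.0651
grip_force: 0.0
```

```bash
python3 - <<'E'
from h import *
d=img('wrist','w3.png');to(*blk(-5,0),230,88.2)
hsv=cv2.cvtColor(d['frame'],cv2.COLOR_RGB2HSV);P=cloud(d)
print(proj(d,np.array([[*blk(0,-135)/1000,.09],[*blk(0,-45)/1000,.09],[*blk(0,45)/1000,.09]])))
m=cv2.inRange(hsv,(0,150,60),(5,255,255));n,l,s,c=cv2.connectedComponentsWithStats(m)
for i in range(1,n):
    if s[i,4]>50: q=P[l==i];print(s[i],c[i],np.round(np.nanmedian(q,0),4),'top',np.nanpercentile(q[:,2],99))
E
```

```text
t 6.08 pos [529.  205.9 261.2] yaw -1.56 tiltz [-0.004 -0.001 -1.   ] F [-0.6 -0.3 -0.2] op 65.1 | shift cm [ 8.13 -0.16  3.12] turn -89.76
[[328.53116795 222.17944442]
 [329.06871037 137.61529074]
 [329.72488214  35.16849815]]
[312  43  38   6 202] [330.44059406  45.42079208] [0.5358 0.322  0.107 ] top 0.10994245374961513
[308  66  33  34 911] [323.53677278  82.41383095] [0.5304 0.2918 0.2055] top 0.2086952940310339
[ 65 107  10  12  90] [ 69.63333333 112.61111111] [0.283  0.2711 0.0834] top 0.0849121969379555
[ 585  320   44   36 1115] [606.29506726 336.86457399] [0.7789 0.0677 0.1703] top 0.1721845052961596
```

View pics/w3.png

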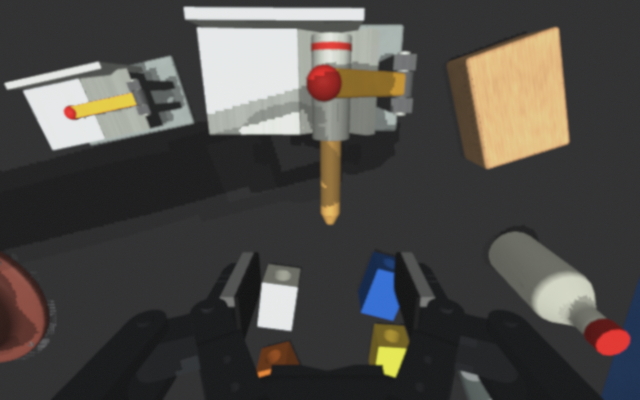

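send_rows --rows '[[0, [2, 0.2, 0], 0], [0, [3, 0, 0], 0], [0, [3.3, 0, 0], 0], [0, [0, 0, 0], 0], [0, [0, 0, 2], 0], [0, [0, 0, 2.5], 0], [0, [0, 0, 0], 0]]'

```text
t: 6.95
tool_pos: [0.5319, 0.2878, 0.2137]
tool_rot: [-2.249, -2.189, 0.011]
contact_force: [-0.2, -0.0, -0.4]
opening: 0.0
grip_force: 0.0
```

```bash
python3 - <<'E'
from h import *
to(*blk(-45,1),123,BY)
E
```

```text
t 6.95 pos [531.9 287.8 213.7] yaw -1.56 tiltz [-0.007 -0.003 -1.   ] F [-0.2 -0.  -0.4] op 0.0 | shift cm [ 0.07 -4.17  9.1 ] turn 0.24
```

send_rows --rows '[[0, [0, -0.5, 1.0], 0], [0, [0, -1.0, 1.1], 0], [0, [0, -0.6, 0.9], 0], [0, [0, -0.6, 0.9], 0], [0, [0, -0.4, 1.0], 0], [0, [0, -0.4, 1.0], 0], [0, [0, -0.3, 1.0], 0], [0, [0, -0.2, 1.0], 0], [0, [0, 0, 0.7], 0], [0, [0, 0, 0.4], 0]]'

```text
t: 8.2
tool_pos: [0.4939, 0.29, 0.1275]
tool_rot: [-2.251, -2.192, 0.001]
contact_force: [-1.8, -0.1, 3.0]
opening: 0.0
grip_force: 1.3
```

```bash
python3 - <<'E'
from h import *
to(*blk(-45,1),123,BY)
E
```

```text
t 8.2 pos [493.9 290.  127.5] yaw -1.52 tiltz [-0.001 -0.001 -1.   ] F [-1.8 -0.1  3. ] op 0.0 | shift cm [-0.07 -0.43  0.45] turn 0.28
```

Force is tracking the hinge. Press on to the stop.

send_rows --rows '[[0, [0, 0, 0.2], 0], [0, [0, 0, 0.2], 0], [0, [0, 0, 0.1], 0], [0, [0, 0, 0.1], 0]]'

```text
t: 8.7
tool_pos: [0.4944, 0.2902, 0.1241]
tool_rot: [2.25, 2.192, 0.0]
contact_force: [-6.6, -2.5, 13.0]
opening: -0.0
grip_force: 6.0
```

```bash
python3 - <<'E'
from h import *
to(*blk(-45,1),123,BY)
E
```

```text
t 8.7 pos [494.4 290.2 124.1] yaw -1.51 tiltz [ 0. -0. -1.] F [-6.6 -2.5 13. ] op -0.0 | shift cm [-0.1  -0.48  0.11] turn 0.29
```

send_rows --rows '[[0, [0, 0, 0.15], 0], [0, [0, 0, 0.1], 0], [0, [0, 0, -1], 0], [0, [0, 0, -4], 0], [0, [-5, 0, -5], 0], [6, [-6, 1, -3], 0], [6, [-3, 2.5, 0], 0], [6, [0, 0, 0], 0]]'

```text
t: 9.7
tool_pos: [0.5262, 0.1579, 0.242]
tool_rot: [2.254, 2.187, 0.002]
contact_force: [-0.7, -0.3, 0.1]
opening: 0.0547
grip_force: 0.0
```

```bash
python3 - <<'E'
from h import *
d=img('wrist');to(0,0,0,BY)
cv2.imwrite('pics/w4.png',d['frame'][:300,150:500,::-1])
hsv=cv2.cvtColor(d['frame'],cv2.COLOR_RGB2HSV);P=cloud(d)
pts=np.array([[*blk(0,-135)/1000,.09],[*blk(0,-45)/1000,.09]]);print(proj(d,pts))
m=cv2.inRange(hsv,(0,150,60),(5,255,255));n,l,s,c=cv2.connectedComponentsWithStats(m)
for i in range(1,n):
    if s[i,4]>50: q=P[l==i];print(s[i],c[i],np.round(np.nanmedian(q,0),4),'top',np.nanpercentile(q[:,2],99))
# nose mask
m=cv2.inRange(hsv,(12,80,60),(28,255,255))
pu=proj(d,pts);u0=int(pu[:,0].mean());k=np.zeros_like(m);a,b=int(pu[1,1])-2,int(pu[0,1])+12;k[a:b,u0-25:u0+25]=m[a:b,u0-25:u0+25]
for vv in range(a,b,6):
    uu=np.nonzero(k[vv])[0]
    if len(uu): w=onplane(d,np.array([uu[0]-.5,uu[-1]+.5]),np.array([vv,vv]),.09)*1000;print(vv,uu[0],uu[-1],np.round(w[:,:2].mean(0),1),round(w[1,0]-w[0,0],1))
v,u=np.nonzero(k);print('tip row',v.max(),onplane(d,u[v==v.max()].mean(),v.max()+.5,.09)*1000)
E
```

```text
t 9.75 pos [525.3 159.  241.4] yaw -1.64 tiltz [ 0.  0. -1.] F [-0.3 -0.9 -0.7] op 60.1 | shift cm [-17.41 -52.05  24.13] turn 0.16
[[330.4508316  184.90470349]
 [330.99022425  85.78886078]]
[260   0  23  31 547] [271.04753199  14.3345521 ] [0.4908 0.2916 0.1233] top 0.12631339468769237
[ 32  51  13  15 129] [37.66666667 58.05426357] [0.2828 0.2709 0.0831] top 0.08531720417405904
[620 288  20  37 512] [631.41992188 304.1875    ] [0.7711 0.0666 0.1643] top 0.17169619309279757
89 321 344 [534.3 239.3] 20.9
95 320 344 [533.8 234.4] 21.9
101 320 344 [533.7 229.3] 22.1
107 321 344 [534.  224.2] 21.3
113 321 344 [533.8 219.1] 21.4
119 321 344 [533.7 213.8] 21.6
125 321 343 [533.1 208.6] 20.8
131 321 343 [533.  203.2] 20.9
137 321 343 [532.9 197.8] 21.0
143 321 343 [532.7 192.3] 21.2
149 321 343 [532.6 186.8] 21.3
155 321 343 [532.5 181.1] 21.4
161 321 343 [532.3 175.4] 21.6
167 321 343 [532.2 169.7] 21.7
173 321 342 [531.6 163.8] 20.9
179 324 339 [531.4 157.9] 15.3
185 327 336 [531.3 151.9] 9.6
tip row 187 [531.20253318 149.42125216  90.        ]
```

View pics/w4.png

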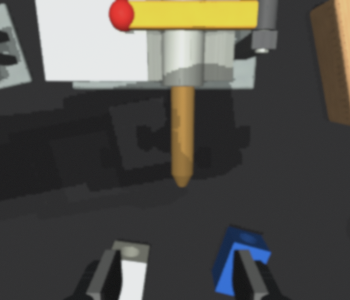

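```bash
sed -i 's/^SEAT=.*/SEAT=np.array([535.7,285.5]);BY=-1.8/' h.py; cat >> h.py <<'E'
def wsl(c,ztcp,n=None):
    """find sleeve of colour c near below the tool with wrist cam; print move to grasp pose at tcp height ztcp mm"""
    d=img('wrist',n);hsv=cv2.cvtColor(d['frame'],cv2.COLOR_RGB2HSV)
    lo,hi=HS2[c];m=cv2.inRange(hsv,lo,hi);P=cloud(d);m[~(abs(P[...,2]-.046)<.006)]=0
    k,l,s,ce=cv2.connectedComponentsWithStats(m)
    if k<2: print('none');return
    i=1+np.argmax(s[1:,4]);q=P[l==i]*1000;(x,y),(a,b),an=cv2.minAreaRect(q[:,:2].astype(np.float32));ang=an if a>b else an+90
    yaw=(ang-90+90)%180-90
    print(c,'n',s[i,4],'px',np.round(ce[i]),'centre',round(x,1),round(y,1),'size',round(max(a,b),1),round(min(a,b),1),'z',round(np.median(q[:,2]),1),'yaw',round(yaw,1))
    to(x,y,ztcp,yaw)
HS2=dict(white=((0,0,120),(180,50,255)),yellow=((26,90,60),(35,255,255)),blue=((100,100,60),(125,255,255)),orange=((7,110,60),(21,255,255)))
E
```

send_rows --rows '[[8.5, [-4, -1.6, 0], 0], [8.5, [-4, -1.6, 0], 0], [8.5, [-4, -1.6, 0.5], 4.5], [8.5, [-3, -1.6, 1.5], 4.4], [8.5, [0, 0, 0], 0], [8.5, [0, 0, 0], 0]]'

```text
t: 10.5
tool_pos: [0.4547, 0.014, 0.2216]
tool_rot: [-2.412, -2.012, -0.001]
contact_force: [-0.7, 0.4, -0.5]
opening: 0.0852
grip_force: 0.0
```

```bash
python3 - <<'E'
from h import *
wsl('white',18,'w5.png')
E
```

```text
white n 3003 px [329. 173.] centre 457.1 12.1 size 69.9 46.0 z 46.9 yaw -10.6
t 10.55 pos [455.1  14.1 222. ] yaw -10.3 tiltz [ 0.001  0.    -1.   ] F [ 0.1  0.3 -0.8] op 84.8 | shift cm [-0.17  0.22 20.4 ] turn 0.25
```

View pics/w5.png

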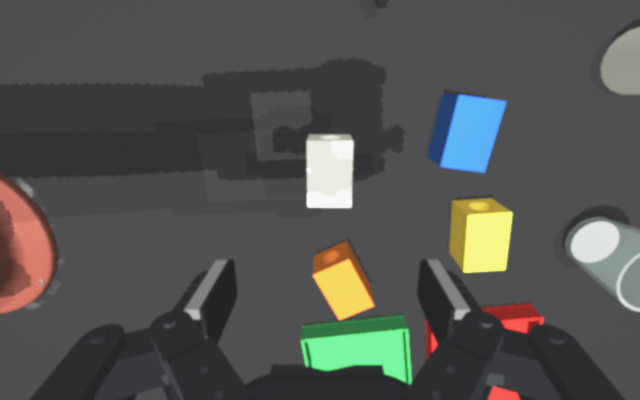

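send_rows --rows '[[8.5, [-0.2, 0.2, 5], 0.2], [8.5, [0, 0, 5], 0], [8.5, [0, 0, 5], 0], [8.5, [0, 0, 4], 0], [8.5, [0, 0, 1.5], 0], [4, [0, 0, 0], 0], [4, [0, 0, 0], 0], [4, [0, 0, 0], 0], [4, [0, 0, 0], 0]]' --newtons 40

```text
t: 11.68
tool_pos: [0.4583, 0.0106, 0.019]
tool_rot: [2.415, 2.005, 0.005]
contact_force: [0.3, 0.9, 5.7]
opening: 0.0457
grip_force: 43.9
```

```bash
python3 - <<'E'
from h import *
o=obs();to(*blk(0,-190),o['tool_pos'][2]*1000+67,BY,o)
E
```

```text
t 11.68 pos [458.3  10.6  19. ] yaw -10.61 tiltz [ 0.005 -0.    -1.   ] F [0.3 0.9 5.7] op 45.7 | shift cm [ 9.67  5.49 -6.67] turn -8.81
```

send_rows --rows '[[4, [0, 0, -1.5], 0], [4, [0, 0, -3], 0], [4, [2.7, 1.5, -2.2], 0], [4, [4, 2, 0], 0], [4, [3, 2, 0], 0], [4, [0, 0, 0], -4.4], [4, [0, 0, 0], -4.4], [4, [0, 0, 0], 0]]'

```text
t: 12.68
tool_pos: [0.5279, 0.096, 0.0841]
tool_rot: [2.257, 2.185, -0.0]
contact_force: [0.0, 0.5, -1.2]
opening: 0.0451
grip_force: 43.0
```

```bash
python3 - <<'E'
from h import *
to(*blk(0,-190),86,BY)
E
```

```text
t 12.68 pos [527.9  96.   84.1] yaw -1.86 tiltz [-0. -0. -1.] F [ 0.   0.5 -1.2] op 45.1 | shift cm [-0.03  0.18 -0.19] turn -0.06
```

send_rows --rows '[[4, [0, 0.2, -0.2], 0], [4, [0.5, 0, 0], 0], [4, [1, 0, 0], 0], [4, [1, 0, 0], 0], [4, [1, 0, 0], 0], [4, [0.7, 0, 0], 0], [4, [0, 0, 0], 0]]'

```text
t: 13.55
tool_pos: [0.5314, 0.1384, 0.0856]
tool_rot: [2.255, 2.187, -0.0]
contact_force: [-0.3, -0.1, -1.4]
opening: 0.045
grip_force: 43.0
```

```bash
python3 - <<'E'
from h import *
to(*blk(0,-80),86,BY)
E
```

```text
t 13.55 pos [531.4 138.4  85.6] yaw -1.75 tiltz [-0. -0. -1.] F [-0.3 -0.1 -1.4] op 45.0 | shift cm [ 6.71 -0.03 -0.04] turn 0.05
```

send_rows --rows '[[4, [0.6, 0, 0], 0], [4, [0.4, 0, 0], 0], [4, [0.4, 0, 0], 0], [4, [0.4, 0, 0], 0], [4, [0.3, 0, 0], 0]]'

```text
t: 14.18
tool_pos: [0.5321, 0.1591, 0.0856]
tool_rot: [-2.256, -2.186, 0.0]
contact_force: [-0.2, -0.4, -1.6]
opening: 0.0454
grip_force: 43.0
```

send_rows --rows '[[4, [0.8, 0, 0], 0], [4, [1, 0, 0], 0], [4, [1, 0, 0], 0], [4, [0.8, 0, 0], 0], [4, [0.5, 0, 0], 0], [4, [0.3, 0, 0], 0], [4, [0.2, 0, 0], 0]]'

```text
t: 15.05
tool_pos: [0.5335, 0.2049, 0.0856]
tool_rot: [2.256, 2.186, -0.0]
contact_force: [-0.3, 0.2, -0.9]
opening: 0.0449
grip_force: 43.0
```

send_rows --rows '[[4, [0.2, 0, 0], 0], [4, [0.1, 0, 0], 0], [4, [0.1, 0, 0], 0]]'

```text
t: 15.42
tool_pos: [0.5336, 0.2061, 0.0857]
tool_rot: [2.253, 2.184, -0.008]
contact_force: [-2.5, -12.5, 2.6]
opening: 0.0456
grip_force: 43.4
```

send_rows --rows '[[4, [-0.7, 0, 0], 0], [4, [-1.5, 0, 0], 0], [4, [-2, 0, 0], 0], [4, [-2.5, 0, 0], 0], [4, [-3, 0, 0], 0], [4, [-3, 0, -1], 0], [4, [-4, -0.5, -4], 0], [4, [-5, -1, -2], 0], [4, [-5, -1, 0], 0], [4, [-5, -1, 0], 0]]'

```text
t: 16.68
tool_pos: [0.4879, -0.1093, 0.1563]
tool_rot: [2.256, 2.184, 0.001]
contact_force: [0.6, -0.1, -1.1]
opening: 0.0448
grip_force: 43.0
```

```bash
cat >> h.py <<'E'
G=np.array([444.,-301.]);RD=np.array([610.,-310.])
def tray(T,yaw,x,y):
    c,s=np.cos(np.radians(yaw)),np.sin(np.radians(yaw));return T+[c*x-s*y,s*x+c*y]
E
python3 - <<'E'
from h import *
to(*tray(G,-2.5,0,-48),26,-2.5)
E
```

```text
t 16.68 pos [ 487.9 -109.3  156.3] yaw -1.84 tiltz [ 0.002 -0.001 -1.   ] F [ 0.6 -0.1 -1.1] op 44.8 | shift cm [-24.09  -3.84  13.03] turn 0.66
```

send_rows --rows '[[4, [-5, -0.8, 0], 0.6], [4, [-5, -0.8, 0], 0], [4, [-5, -0.8, 0], 0], [4, [-5, -0.8, 0], 0], [4, [-4, -0.8, 2], 0], [4, [0, 0, 4], 0], [4, [0, 0, 3], 0], [4, [0, 0, 0], 0]]'

```text
t: 17.68
tool_pos: [0.4364, -0.3439, 0.0625]
tool_rot: [-2.264, -2.168, 0.0]
contact_force: [0.2, 0.1, -0.4]
opening: 0.0454
grip_force: 42.9
```

```bash
python3 - <<'E'
from h import *
to(*tray(G,-2.5,0,-48),24,-2.5)
d=img('wrist','w6.png')
E
```

```text
t 17.68 pos [ 436.4 -343.9   62.5] yaw -2.48 tiltz [-0.005  0.005 -1.   ] F [ 0.2  0.1 -0.4] op 45.4 | shift cm [-0.5   0.59  3.85] turn 0.02
```

View pics/w6.png

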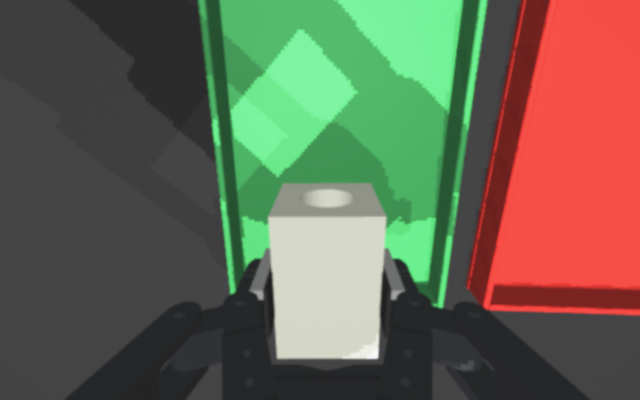

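send_rows --rows '[[4, [0, 0.3, 2], 0], [4, [0, 0.1, 1.2], 0], [4, [0, 0, 0.5], 0], [4, [0, 0, 0.1], 0], [5.3, [0, 0, 0], 0], [5.3, [0, 0, 0], 0], [5.3, [0, 0, -2], 0], [5.3, [0, 0, -4], 0], [8.5, [0, 0, -5], 0], [8.5, [3, 0, -4], 0]]'

```text
t: 18.98
tool_pos: [0.4451, -0.3168, 0.1824]
tool_rot: [2.266, 2.168, 0.0]
contact_force: [0.2, -0.0, 0.9]
opening: 0.0843
grip_force: 0.0
```

```bash
python3 - <<'E'
from h import *
d=img('wrist');cv2.imwrite('pics/w7.png',d['frame'][::,::,::-1])
to(613,-94,220,-6.7)
hsv=cv2.cvtColor(d['frame'],cv2.COLOR_RGB2HSV);m=cv2.inRange(hsv,*HS2['white']);P=cloud(d)
m[~(abs(P[...,2]-.051)<.008)]=0
k,l,s,ce=cv2.connectedComponentsWithStats(m);i=1+np.argmax(s[1:,4]);q=P[l==i]*1000;print(s[i],np.median(q,0),cv2.minAreaRect(q[:,:2].astype(np.float32)))
E
```

```text
t 19.02 pos [ 447.5 -315.   188.2] yaw -2.37 tiltz [ 0.01  -0.007 -1.   ] F [4.  0.9 3.9] op 85.2 | shift cm [22.75 15.66 -3.16] turn 4.33
[ 300  175   52   73 3612] [ 443.67558282 -341.31373096   50.80539844] ((443.489013671875, -344.3861999511719), (70.92250061035156, 45.965816497802734), 87.6418228149414)
```

White is on the green tray's floor. Next is yellow.

send_rows --rows '[[8.5, [3.5, 2.4, -1], 4.3], [8.5, [4, 2.6, -1], 0], [8.5, [4, 2.6, -1], 0], [8.5, [4, 2.6, 0], 0], [8.5, [4, 2.6, 0], 0], [8.5, [1.5, 1.2, 0], 0], [8.5, [0, 0, 0], 0]]'

```text
t: 19.9
tool_pos: [0.6059, -0.1208, 0.2085]
tool_rot: [2.345, 2.089, -0.0]
contact_force: [0.7, -0.6, -0.8]
opening: 0.0849
grip_force: 0.0
```

```bash
python3 - <<'E'
from h import *
wsl('yellow',26)
E
```

```text
yellow n 3407 px [332. 148.] centre 613.9 -95.1 size 69.2 45.7 z 46.8 yaw -6.2
t 19.95 pos [ 605.3 -121.6  208.2] yaw -6.69 tiltz [-0.    -0.001 -1.   ] F [-0.2 -0.8  0.3] op 84.9 | shift cm [ 2.74  0.54 18.21] turn -0.51
```

send_rows --rows '[[8.5, [2.7, 0.5, 3], -0.5], [8.5, [0, 0, 5], 0], [8.5, [0, 0, 5], 0], [8.5, [0, 0, 4], 0], [8.5, [0, 0, 1.2], 0], [4, [0, 0, 0], 0], [4, [0, 0, 0], 0], [4, [0, 0, 0], 0], [4, [0, 0, 0], 0]]' --newtons 40

```text
t: 21.08
tool_pos: [0.6157, -0.0956, 0.0286]
tool_rot: [2.335, 2.095, 0.003]
contact_force: [0.3, -1.0, 6.5]
opening: 0.0451
grip_force: 44.3
```

```bash
python3 - <<'E'
from h import *
o=obs();to(*blk(0,-190),o['tool_pos'][2]*1000+67,BY,o)
E
```

```text
t 21.07 pos [615.7 -95.6  28.6] yaw -6.21 tiltz [ 0.004 -0.002 -1.   ] F [ 0.3 -1.   6.5] op 45.1 | shift cm [ 18.07 -10.58  -6.77] turn -4.41
```

send_rows --rows '[[4, [0, 0, -1.5], 0], [4, [0, 0, -3], 0], [4, [1.1, -0.6, -2.4], 0], [4, [4, -2.5, 0], 0], [4, [4, -2.5, 0], 0], [4, [4, -2.5, 0], 0], [4, [4, -2.5, 0], -2.2], [4, [1, 0, 0], -2.2], [4, [0, 0, 0], 0]]'

```text
t: 22.2
tool_pos: [0.5278, 0.0968, 0.0952]
tool_rot: [2.254, 2.187, 0.001]
contact_force: [-0.3, -0.2, -0.5]
opening: 0.0451
grip_force: 43.4
```

```bash
python3 - <<'E'
from h import *
to(*blk(0,-190),95.3,BY)
E
```

```text
t 22.2 pos [527.8  96.8  95.2] yaw -1.74 tiltz [ 0.001 -0.    -1.   ] F [-0.3 -0.2 -0.5] op 45.1 | shift cm [-0.12  0.2  -0.01] turn 0.06
```

send_rows --rows '[[4, [0.3, 0.2, 0], 0], [4, [1, 0, 0], 0], [4, [1, 0, 0], 0], [4, [1, 0, 0], 0], [4, [0.9, 0, 0], 0], [4, [0.4, 0, 0], 0], [4, [0.3, 0, 0], 0], [4, [0.3, 0, 0], 0], [4, [0.3, 0, 0], 0]]'

```text
t: 23.32
tool_pos: [0.5312, 0.1515, 0.0947]
tool_rot: [2.256, 2.186, -0.0]
contact_force: [-0.8, -1.0, 0.2]
opening: 0.045
grip_force: 43.4
```

send_rows --rows '[[4, [0.3, 0, 0], 0], [4, [0.2, 0, 0], 0], [4, [0.2, 0, 0], 0]]'

```text
t: 23.7
tool_pos: [0.5315, 0.1544, 0.0948]
tool_rot: [2.251, 2.182, -0.012]
contact_force: [-0.9, -16.5, 2.0]
opening: 0.0448
grip_force: 43.7
```

send_rows --rows '[[4, [-0.8, 0, 0], 0], [4, [-2, 0, 0], 0], [4, [-3, 0, 0], 0], [4, [-3.5, 0, -1], 0], [4, [-4, 0.4, -4], 0], [4, [-5, 0.6, -2], 0], [4, [-5, 0.8, 0], 0], [4, [-5, 0.8, 0], 0], [4, [-5, 0.8, 0], 1.1], [4, [-5, 0.8, 0], 1.1]]'

```text
t: 24.95
tool_pos: [0.5598, -0.2281, 0.1646]
tool_rot: [2.299, 2.141, 0.001]
contact_force: [0.4, 0.6, -0.8]
opening: 0.0449
grip_force: 43.4
```

```bash
python3 - <<'E'
from h import *
to(*tray(RD,-4,0,-45),34,-4)
E
```

```text
t 24.95 pos [ 559.8 -228.1  164.6] yaw -4.08 tiltz [ 0.  0. -1.] F [ 0.4  0.6 -0.8] op 44.9 | shift cm [-12.32   5.59  13.06] turn -0.08
```

send_rows --rows '[[4, [-4, 2, 0], 0], [4, [-4, 2, 0], 0], [4, [-4.2, 1.5, 2], 0], [4, [0, 0, 4], 0], [4, [0, 0, 3], 0], [4, [0, 0, 2], 0], [4, [0, 0, 1], 0], [4, [0, 0, 0.5], 0], [4, [0, 0, 0.4], 0], [4, [0, 0, 0], 0]]'

```text
t: 26.2
tool_pos: [0.6071, -0.3515, 0.0364]
tool_rot: [2.297, 2.142, 0.0]
contact_force: [-0.1, 0.9, -2.0]
opening: 0.045
grip_force: 43.4
```

```bash
python3 - <<'E'
from h import *
to(*tray(RD,-4,0,-45),34,-4);img('wrist','w8.png')
E
```

```text
t 26.2 pos [ 607.1 -351.5   36.4] yaw -4.0 tiltz [ 0.001 -0.001 -1.   ] F [-0.1  0.9 -2. ] op 45.0 | shift cm [-0.34  0.    0.24] turn -0.0
```

View pics/w8.png

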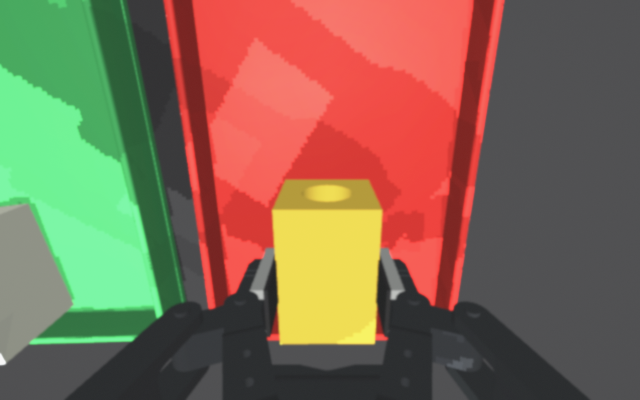

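send_rows --rows '[[4, [0, 0, 0.2], 0], [5.3, [0, 0, 0], 0], [5.3, [0, 0, 0], 0], [5.3, [0, 0, -2], 0], [5.3, [0, 0, -4], 0], [8.5, [2, 0, -5], 4.6], [8.5, [5, 0, -5], 4.6], [8.5, [5, 0, -2], 4.6], [8.5, [0, 0, 0], 0]]'

```text
t: 27.38
tool_pos: [0.6284, -0.2368, 0.2135]
tool_rot: [2.529, 1.852, 0.006]
contact_force: [-0.4, 0.8, 0.1]
opening: 0.0847
grip_force: 0.0
```

```bash
python3 - <<'E'
from h import *
d=img('wrist');hsv=cv2.cvtColor(d['frame'],cv2.COLOR_RGB2HSV);m=cv2.inRange(hsv,*HS2['yellow']);P=cloud(d)
m[~(abs(P[...,2]-.051)<.008)]=0
k,l,s,ce=cv2.connectedComponentsWithStats(m);i=1+np.argmax(s[1:,4]);q=P[l==i]*1000;print(s[i],np.median(q,0),cv2.minAreaRect(q[:,:2].astype(np.float32)))
to(600,22,210,-18.3)
E
```

```text
[ 311  245   54   62 2345] [ 607.44221453 -348.62420607   50.86052065] ((606.9356689453125, -351.10345458984375), (70.79875946044922, 46.035099029541016), 85.9110336303711)
t 27.43 pos [ 627.3 -238.1  211.2] yaw -17.64 tiltz [ 0.004 -0.002 -1.   ] F [-0.6 -0.4 -0.3] op 85.0 | shift cm [ 23.96 -10.49   0.05] turn 0.66
```

Yellow is on the red tray's floor. Now blue.

send_rows --rows '[[8.5, [5, -2.2, 0], 0.6], [8.5, [5, -2.2, 0], 0], [8.5, [5, -2.2, 0], 0], [8.5, [5, -2.2, 0], 0], [8.5, [3.5, -1.5, 0], 0], [8.5, [0, 0, 0], 0]]'

```text
t: 28.18
tool_pos: [0.6015, 0.0177, 0.2074]
tool_rot: [-2.545, -1.841, 0.001]
contact_force: [0.3, -0.7, 0.4]
opening: 0.0852
grip_force: 0.0
```

```bash
python3 - <<'E'
from h import *
wsl('blue',26)
E
```

```text
blue n 3364 px [324. 166.] centre 601.7 26.4 size 70.7 46.0 z 46.8 yaw -18.1
t 28.23 pos [601.7  16.3 207.5] yaw -18.35 tiltz [-0.001 -0.001 -1.   ] F [-0.4  0.3 -0.3] op 84.6 | shift cm [ 0.97 -0.31 18.15] turn -0.25
```

send_rows --rows '[[8.5, [1, -0.3, 3], -0.2], [8.5, [0, 0, 5], 0], [8.5, [0, 0, 5], 0], [8.5, [0, 0, 4], 0], [8.5, [0, 0, 1.2], 0], [4, [0, 0, 0], 0], [4, [0, 0, 0], 0], [4, [0, 0, 0], 0], [4, [0, 0, 0], 0]]' --newtons 40

```text
t: 29.35
tool_pos: [0.6044, 0.0266, 0.0286]
tool_rot: [2.542, 1.84, 0.005]
contact_force: [-0.2, -1.7, 6.6]
opening: 0.0449
grip_force: 44.2
```

```bash
python3 - <<'E'
from h import *
o=obs();to(*blk(0,-190),o['tool_pos'][2]*1000+67,BY,o)
E
```

```text
t 29.35 pos [604.4  26.6  28.6] yaw -18.2 tiltz [ 0.005 -0.001 -1.   ] F [-0.2 -1.7  6.6] op 44.9 | shift cm [ 4.23 -9.22 -6.74] turn -16.4
```

send_rows --rows '[[4, [0, 0, -1.5], 0], [4, [0, 0, -3], 0], [4, [0.2, -1.2, -2.4], 0], [4, [1, -3, 0], 0], [4, [1.5, -3, 0], 0], [4, [1.4, -2, 0], -5.4], [4, [0, 0, 0], -5.5], [4, [0, 0, 0], -5.5], [4, [0, 0, 0], 0]]'

```text
t: 30.48
tool_pos: [0.5276, 0.0948, 0.0953]
tool_rot: [2.257, 2.185, 0.0]
contact_force: [-0.3, 0.9, -1.4]
opening: 0.0447
grip_force: 43.4
```

```bash
python3 - <<'E'
from h import *
to(*blk(0,-190),95.3,BY)
E
```

```text
t 30.48 pos [527.6  94.8  95.3] yaw -1.86 tiltz [ 0.  0. -1.] F [-0.3  0.9 -1.4] op 44.7 | shift cm [0.09 0.22 0.  ] turn -0.06
```

send_rows --rows '[[4, [0.5, 0.2, 0], 0], [4, [1, 0, 0], 0], [4, [1, 0, 0], 0], [4, [1, 0, 0], 0], [4, [0.9, 0, 0], 0], [4, [0.4, 0, 0], 0], [4, [0.3, 0, 0], 0], [4, [0.3, 0, 0], 0], [4, [0.3, 0, 0], 0]]'

```text
t: 31.6
tool_pos: [0.5316, 0.1515, 0.0948]
tool_rot: [-2.257, -2.186, 0.0]
contact_force: [-0.0, 0.4, -0.3]
opening: 0.0448
grip_force: 43.4
```

send_rows --rows '[[4, [0.3, 0, 0], 0], [4, [0.2, 0, 0], 0], [4, [0.2, 0, 0], 0], [4, [0, 0, 0], 0]]'

```text
t: 32.1
tool_pos: [0.5316, 0.1551, 0.0949]
tool_rot: [2.253, 2.183, -0.01]
contact_force: [-1.4, -11.5, 2.4]
opening: 0.0451
grip_force: 43.7
```

send_rows --rows '[[4, [-0.8, 0, 0], 0], [4, [-2, 0, 0], 0], [4, [-3, 0, 0], 0], [4, [-3.5, 0, -1], 0], [4, [-4, 0.4, -4], 0], [4, [-5, 0.6, -2], 0], [4, [-5, 0.8, 0], 0], [4, [-5, 0.8, 0], 0], [4, [-5, 0.8, 0], 1.1], [4, [-5, 0.8, 0], 1.1]]'

```text
t: 33.35
tool_pos: [0.5602, -0.2281, 0.1649]
tool_rot: [2.299, 2.141, 0.001]
contact_force: [0.6, 0.9, -0.3]
opening: 0.0451
grip_force: 43.4
```

```bash
python3 - <<'E'
from h import *
to(*tray(RD,-4,-33,48),34,-4)
E
```

```text
t 33.35 pos [ 560.2 -228.1  164.9] yaw -4.08 tiltz [ 0.001  0.    -1.   ] F [ 0.6  0.9 -0.3] op 45.1 | shift cm [-3.02  2.23 13.09] turn -0.08
```

send_rows --rows '[[4, [-3, 2.2, 2], 0], [4, [0, 0, 4], 0], [4, [0, 0, 3], 0], [4, [0, 0, 2], 0], [4, [0, 0, 1.2], 0], [4, [0, 0, 0.5], 0], [4, [0, 0, 0.2], 0], [4, [0, 0, 0], 0]]'

```text
t: 34.35
tool_pos: [0.5812, -0.2575, 0.0368]
tool_rot: [2.296, 2.141, 0.001]
contact_force: [0.6, -0.5, -1.1]
opening: 0.0448
grip_force: 43.4
```

```bash
python3 - <<'E'
from h import *
to(*tray(RD,-4,-33,48),34,-4);img('wrist','w9.png')
E
```

```text
t 34.35 pos [ 581.2 -257.5   36.8] yaw -4.0 tiltz [ 0.001 -0.001 -1.   ] F [ 0.6 -0.5 -1.1] op 44.8 | shift cm [-0.24 -0.06  0.28] turn 0.0
```

View pics/w9.png

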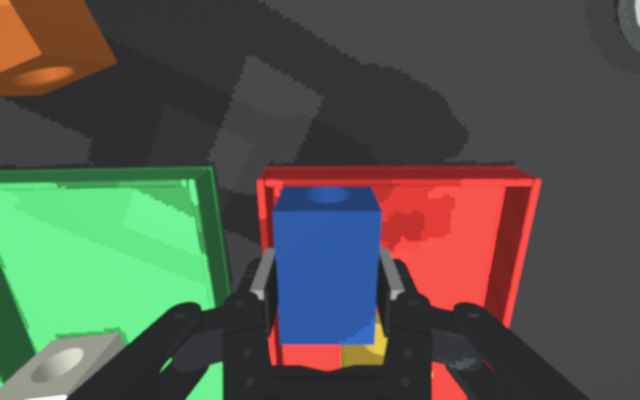

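send_rows --rows '[[4, [-0.6, 0.2, 0], 0], [4, [0, 0, 0.2], 0], [4, [0, 0, 0.1], 0], [5.3, [0, 0, 0], 0], [5.3, [0, 0, 0], 0], [5.3, [0, 0, -2], 0], [5.3, [0, 0, -4], 0], [8.5, [0, 0, -5], -6], [8.5, [2, -3, -5], -6], [8.5, [0, 0, 0], -6]]'

```text
t: 35.65
tool_pos: [0.5535, -0.2453, 0.2017]
tool_rot: [1.922, 2.469, 0.003]
contact_force: [-0.7, 0.4, -0.3]
opening: 0.0851
grip_force: 0.0
```

```bash
python3 - <<'E'
from h import *
d=img('wrist');hsv=cv2.cvtColor(d['frame'],cv2.COLOR_RGB2HSV);m=cv2.inRange(hsv,*HS2['blue']);P=cloud(d)
m[~(abs(P[...,2]-.051)<.008)]=0
k,l,s,ce=cv2.connectedComponentsWithStats(m);i=1+np.argmax(s[1:,4]);q=P[l==i]*1000;print(s[i],np.median(q,0),cv2.minAreaRect(q[:,:2].astype(np.float32)))
to(449,-130,210,16)
E
```

```text
[ 317  161   65   78 3182] [ 581.18196219 -260.93357302   50.84097382] ((581.8291015625, -263.7765197753906), (70.04585266113281, 45.95180892944336), 86.15660095214844)
t 35.7 pos [ 552.8 -245.   198.8] yaw 14.32 tiltz [ 0.008 -0.005 -1.   ] F [-0.   0.6 -1.6] op 85.2 | shift cm [13.7  -7.2  -1.25] turn -1.68
```

Blue lies flat on the red tray's floor. Now orange.

send_rows --rows '[[8.5, [4.5, -2.4, -1], -1.7], [8.5, [4.5, -2.4, 0], 0], [8.5, [4.5, -2.4, 0], 0], [8.5, [0, 0, 0], 0], [8.5, [0, 0, 0], 0]]'

```text
t: 36.33
tool_pos: [0.4471, -0.1332, 0.2037]
tool_rot: [1.897, 2.502, 0.0]
contact_force: [0.3, 1.1, -0.8]
opening: 0.0849
grip_force: 0.0
```

```bash
python3 - <<'E'
from h import *
wsl('orange',26)
E
```

```text
orange n 3416 px [329. 171.] centre 449.1 -128.4 size 70.9 46.1 z 46.8 yaw 16.3
t 36.38 pos [ 447.4 -133.5  203.7] yaw 15.64 tiltz [ 0.001 -0.001 -1.   ] F [ 0.2 -0.8 -0.2] op 84.8 | shift cm [ 0.46  0.28 17.77] turn -0.69
```

send_rows --rows '[[8.5, [0.5, 0.3, 3], -0.7], [8.5, [0, 0, 5], 0], [8.5, [0, 0, 5], 0], [8.5, [0, 0, 3.5], 0], [8.5, [0, 0, 1.3], 0], [4, [0, 0, 0], 0], [4, [0, 0, 0], 0], [4, [0, 0, 0], 0], [4, [0, 0, 0], 0]]' --newtons 40

```text
t: 37.5
tool_pos: [0.4501, -0.1282, 0.027]
tool_rot: [1.88, 2.512, 0.001]
contact_force: [-0.0, -0.9, 6.0]
opening: 0.0449
grip_force: 44.1
```

```bash
python3 - <<'E'
from h import *
o=obs();to(*blk(0,-190),o['tool_pos'][2]*1000+67,BY,o)
E
```

```text
t 37.5 pos [ 450.1 -128.2   27. ] yaw 16.39 tiltz [ 0.004 -0.002 -1.   ] F [-0.  -0.9  6. ] op 44.9 | shift cm [19.2  13.98 -6.71] turn 18.19
```

send_rows --rows '[[4, [0, 0, -1.5], 0], [4, [0, 0, -3], 0], [4, [1.2, 1, -2.4], 0], [4, [4.5, 3.2, 0], 0], [4, [4.5, 3.3, 0], 0], [4, [4.5, 3.3, 0], 0], [4, [4.5, 3.2, 0], 6], [4, [0, 0, 0], 6], [4, [0, 0, 0], 6.2], [4, [0, 0, 0], 0]]'

```text
t: 38.75
tool_pos: [0.528, 0.0967, 0.0941]
tool_rot: [-2.254, -2.188, 0.0]
contact_force: [-0.4, -0.3, -1.8]
opening: 0.0449
grip_force: 43.3
```

```bash
python3 - <<'E'
from h import *
to(*blk(0,-190),93.8,BY)
E
```

```text
t 38.75 pos [528.   96.7  94.1] yaw -1.71 tiltz [-0.  0. -1.] F [-0.4 -0.3 -1.8] op 44.9 | shift cm [-0.11  0.18  0.03] turn 0.09
```

send_rows --rows '[[4, [0.3, 0.2, 0], 0], [4, [1, 0, 0], 0], [4, [1, 0, 0], 0], [4, [1, 0, 0], 0], [4, [0.9, 0, 0], 0], [4, [0.4, 0, 0], 0], [4, [0.3, 0, 0], 0], [4, [0.3, 0, 0], 0], [4, [0.3, 0, 0], 0]]'

```text
t: 39.88
tool_pos: [0.5322, 0.1514, 0.0938]
tool_rot: [2.257, 2.186, -0.0]
contact_force: [0.3, 0.0, -0.6]
opening: 0.0453
grip_force: 43.3
```

send_rows --rows '[[4, [0.3, 0, 0], 0], [4, [0.2, 0, 0], 0], [4, [0.2, 0, 0], 0], [4, [0, 0, 0], 0]]'

```text
t: 40.38
tool_pos: [0.5323, 0.1585, 0.0938]
tool_rot: [-2.256, -2.186, 0.0]
contact_force: [0.2, 0.1, -1.0]
opening: 0.0449
grip_force: 43.3
```

Orange passes the half-way point freely, so I go on to the shoulder.

send_rows --rows '[[4, [0.8, 0, 0], 0], [4, [1, 0, 0], 0], [4, [1, 0, 0], 0], [4, [0.8, 0, 0], 0], [4, [0.6, 0, 0], 0], [4, [0.3, 0, 0], 0], [4, [0.2, 0, 0], 0], [4, [0.2, 0, 0], 0]]'

```text
t: 41.38
tool_pos: [0.5339, 0.2073, 0.0938]
tool_rot: [2.257, 2.186, -0.0]
contact_force: [-0.3, 0.4, -0.3]
opening: 0.0451
grip_force: 43.3
```

send_rows --rows '[[4, [0.1, 0, 0], 0], [4, [0.1, 0, 0], 0], [4, [0.1, 0, 0], 0], [4, [0, 0, 0], 0]]'

```text
t: 41.88
tool_pos: [0.534, 0.208, 0.094]
tool_rot: [2.254, 2.184, -0.007]
contact_force: [-1.2, -8.8, 2.0]
opening: 0.0449
grip_force: 43.6
```

send_rows --rows '[[4, [-0.7, 0, 0], 0], [4, [-2, 0, 0], 0], [4, [-3, 0, 0], 0], [4, [-3, 0, 0], 0], [4, [-3.5, 0, -1], 0], [4, [-4, -0.5, -4], 0], [4, [-5, -1, -2], 0], [4, [-5, -1, 0], 0], [4, [-5, -1, 0], 0], [4, [-5, -1, 0], 0]]'

```text
t: 43.12
tool_pos: [0.4765, -0.1522, 0.164]
tool_rot: [2.256, 2.185, 0.001]
contact_force: [0.4, -0.0, -1.0]
opening: 0.0448
grip_force: 43.3
```

```bash
python3 - <<'E'
from h import *
to(*tray(G,-2.5,0,43),32,-2.5)
E
```

```text
t 43.12 pos [ 476.5 -152.2  164. ] yaw -1.84 tiltz [ 0.001 -0.    -1.   ] F [ 0.4 -0.  -1. ] op 44.8 | shift cm [-10.68  -2.74  13.2 ] turn 0.66
```

send_rows --rows '[[4, [-5, -1.3, 0], 0.6], [4, [-5.7, -1.4, 1], 0], [4, [0, 0, 4], 0], [4, [0, 0, 4], 0], [4, [0, 0, 2.5], 0], [4, [0, 0, 1.2], 0], [4, [0, 0, 0], 0]]'

```text
t: 44.0
tool_pos: [0.446, -0.256, 0.0364]
tool_rot: [-2.267, -2.173, 0.0]
contact_force: [0.4, -0.2, -1.4]
opening: 0.0452
grip_force: 43.2
```

```bash
python3 - <<'E'
from h import *
to(*tray(G,-2.5,0,43),32,-2.5);d=img('wrist');
cv2.imwrite('pics/w10.png',d['frame'][:,:,::-1])
E
```

```text
t 44.0 pos [ 446.  -256.    36.4] yaw -2.43 tiltz [-0.001  0.001 -1.   ] F [ 0.4 -0.2 -1.4] op 45.2 | shift cm [-0.21 -0.01  0.44] turn 0.07
```

View pics/w10.png

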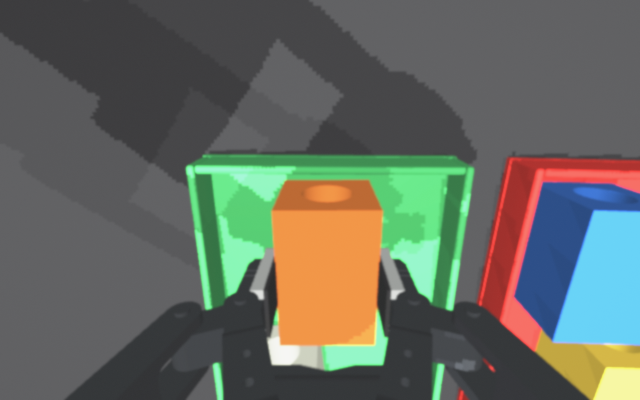

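send_rows --rows '[[4, [0, 0, 0.3], 0], [4, [0, 0, 0.1], 0], [5.3, [0, 0, 0], 0], [5.3, [0, 0, 0], 0], [5.3, [0, 0, -2], 0], [5.3, [0, 0, -4], 0], [8.5, [0, 0, -5], 0], [8.5, [-1, 0, -5], 0], [8.5, [-3, 0, -2], 0], [8.5, [0, 0, 0], 0]]'

```text
t: 45.3
tool_pos: [0.4459, -0.298, 0.2159]
tool_rot: [2.266, 2.168, 0.001]
contact_force: [0.2, -0.2, -1.0]
opening: 0.0848
grip_force: 0.0
```

```bash
python3 - <<'E'
from h import *
d=img('wrist','w11.png');hsv=cv2.cvtColor(d['frame'],cv2.COLOR_RGB2HSV);P=cloud(d)
for c in HS2:
    m=cv2.inRange(hsv,*HS2[c]);m[~(abs(P[...,2]-.051)<.008)]=0
    k,l,s,ce=cv2.connectedComponentsWithStats(m)
    if k<2: continue
    i=1+np.argmax(s[1:,4]);q=P[l==i]*1000;print(c,s[i],np.round(np.median(q,0),1),np.round(np.r_[cv2.minAreaRect(q[:,:2].astype(np.float32))[0],cv2.minAreaRect(q[:,:2].astype(np.float32))[1]],1))
to(0,0,0,0)
E
```

```text
white [ 274  194   52   67 2764] [ 416.5 -352.7   50.8] [ 416.4 -355.8   46.3   71.3]
yellow [ 455  184   58   65 2925] [ 606.5 -348.5   50.8] [ 607.2 -351.2   70.5   46.8]
blue [ 436   95   62   75 3651] [ 580.7 -261.3   50.8] [ 581.7 -263.3   69.7   46.1]
orange [ 301   94   49   74 3187] [ 449.4 -256.8   50.8] [ 447.2 -255.6   68.8   45.8]
t 45.35 pos [ 445.1 -296.5  213.6] yaw -2.48 tiltz [ 0.001 -0.001 -1.   ] F [-0.1  0.4 -0.3] op 84.9 | shift cm [ 27.71 -45.78  21.29] turn -2.48
```

View pics/w11.png

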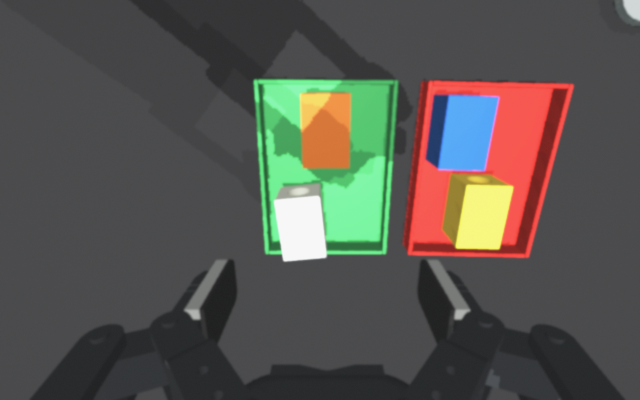

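send_rows --rows '[[8.5, [0, 0, -4], 0], [8.5, [3, -4, -2], 0], [8.5, [3, -4, 0], 0], [8.5, [0, 0, 0], 0]]'

```text
t: 45.85
tool_pos: [0.3657, -0.23, 0.2708]
tool_rot: [-2.265, -2.174, -0.0]
contact_force: [1.0, -0.1, -0.0]
opening: 0.0849
grip_force: 0.0
```

```bash
python3 - <<'E'
from h import *
d=img('wrist');hsv=cv2.cvtColor(d['frame'],cv2.COLOR_RGB2HSV);P=cloud(d)
m=cv2.inRange(hsv,*HS2['white']);m[~(abs(P[...,2]-.051)<.02)]=0
k,l,s,ce=cv2.connectedComponentsWithStats(m);i=1+np.argmax(s[1:,4]);q=P[l==i]*1000;q=q[q[:,2]>44]
A=np.c_[q[:,:2]-q[:,:2].mean(0),np.ones(len(q))];print('white plane',len(q),np.round(np.linalg.lstsq(A,q[:,2],rcond=None)[0],4))
d=img('top');P=cloud(d);D=img('scene')
for n,(u,v) in dict(bottle=(328,132),box=(263,152)).items(): print(n,np.round(P[v-3:v+4,u-3:u+4].reshape(-1,3).mean(0)*1000))
t=d['frame'][100:270,220:480,::-1];t=cv2.resize(t,None,fx=2.5,fy=2.5)
s=cv2.resize(D['frame'][110:220,300:480,::-1],(0,0),fx=1.3,fy=1.3);t[-s.shape[0]:,-s.shape[1]:]=s
cv2.imwrite('pics/f.png',t)
E
```

```text
white plane 1830 [ 6.00000e-04 -1.00000e-02  5.07932e+01]
bottle [761.  63. 115.]
box [nan nan nan]
```

View pics/f.png

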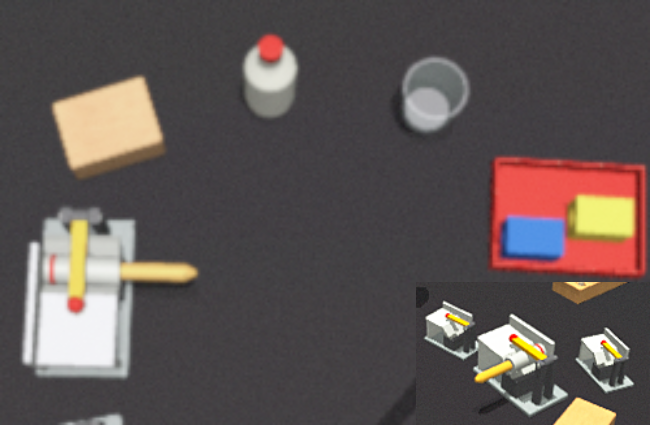

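```bash
python3 - <<'E'
from h import *
print(ctrl.finish_job())
E
```

```text
the job is handed in; nothing more can be done
None
```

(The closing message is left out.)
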